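# Break the lid stay and shut the injector case

### The arm

A 7-joint arm with a two-finger parallel gripper is mounted at the origin on a cart in front of the work surface, level with it; the furniture and walls round the work are solid. World frame = base frame: x ahead of the robot, y to its left, z up, the work surface at z = 0. Lengths are in mm, angles in rad, forces in N, time in s.
With the tool pointing down it reaches from about 400 to 900 mm from the base axis. Payload 5.5 kg.
Tool frame: the origin (TCP) lies midway between the tips of the shut fingers; the grasp point (between the pads) lies grasp_offset behind it (grasp_offset is the distance from the TCP to the grasp point, in mm); y points along the fingers, z is the direction in which the jaws open and shut, and the axes are right-handed (so a half turn about y gives the same grasp; the last joint's range is limited). The gripper opens to 92 mm and grips with 3 to 60 N. Pads are 19 mm wide; open, the fingers measure 130 mm over their backs; the gripper's body (75 mm by 190 mm) begins 47 mm behind the grasp point.
Start: joints at [-0.945, 0.501, -0.427, 1.55, 0.221, 1.138, -0.21], TCP at [230.643, 607.703, 226.729] pointing down, gripper open.
Joint ranges: [-2.88, 2.88], [-0.31, 2.03], [-1.54, 1.56], [0.2, 2.42], [-1.41, 4.55], [0.19, 2.02], [-2.57, 2.57]. Speed limits (rad/s): [2.57, 2.57, 3.14, 3.14, 3.14, 3.14, 3.14].

### API

Orientations are given as a unit quaternion [x, y, z, w].
In Python, from station import * gives the robot as it stands.
- The arm moves only by the shell command python3 -m pendant 'ROWS' [FORCE]. ROWS is JSON, a list of rows, each a list of 7 numbers: the shift along the world's x, y, z in units of 0.04 m (1.0 is 0.04 m), then the turn, a rotation vector about the world's x, y, z in units of 0.5 rad (1.0 is 0.5 rad), then the closure, from 0 (fully open) to 1 (shut). A call has exactly 5 rows; each row shifts and turns the pose as measured when the row begins; what a row does not reach is not made up. A row lasts 1/10 s, in which the tool goes at most 50 mm and 8.59 degrees, less where a joint would pass 70% of its speed; a pose out of reach is approached as far as the arm can. A call with a number of a shift or a turn outside -1 to 1 is refused whole. A call with a gripper value outside its range is refused whole. The fingers move at their own pace and stop on an object; FORCE is the grip in N (left out, the last holds). Time passes only in rows, so rows that do not move let the fingers close, or fill a call up. It gives the time, the measured TCP pose, the force and the opening at its end, in the units of the state.
- sense(): the state, without advancing time (a new reading comes with each control period).
- snapshot(name): name is "scene" or "top" or "wrist"; returns a dict with "color" (384x512x3 uint8, blue, green, red), "range_z" (384x512 float32, mm along the optical axis (not along the pixel's ray), 0 where there is no reading), "vertical_fov" (degrees; the focal length in pixels is half the picture's height over the tangent of half this angle, whatever the lens; pixels are square), "cx", "cy" (the principal point, pixels), "position" and "orientation" of the camera in the world. Camera axes: x right, y down, z forward; pixel columns grow to the right and rows downward; lengths in mm; the calibration is good to about 2 mm. A picture is of the moment at which its call begins.
- hand_in(): hands the job in, once; it reports no verdict.
The state is a dict: "clock": time; "qpos": joint angles; "qd": joint speeds; "joint_torque": joint torques, N m; "ee_pos": TCP position; "orientation": TCP orientation; "wrist_force": force on the tool from outside, world axes, zero at the start; "moment": the same for the moment, N m; "gripper_width": finger opening in mm.
Only numpy, scipy, OpenCV 4.12 (cv2) and the standard library are available. Lean on these libraries where they do the work, as an engineer would, in place of code of your own. Each camera call takes 0.05 s, during which the arm holds its last target.

### The job

Close the grey steel injector case. Its lid is propped open by a locked folding stay: first press the stay down at its orange knee pad until it breaks, take your hand out, then gently push the lid down until it is fully shut, without forcing or slamming it.

Things in the scene. Friction and masses are not known exactly. Their poses are not given: they have to be found in the camera images.
- case: Grey steel case, fixed. 200 mm deep (x), 280 wide (y), rim 90 mm above the bench. Origin: centre of its underside; z up; its -x side, with the carrying handle, faces the robot. The lid's hinge line is parallel to y at x = +100, z = 90 mm. The stay folds in the plane y = +100 mm: a 70 mm lower arm pivoted at x = -65, z = 90 mm, an upper arm of 104 mm up to the lid. Two injectors lie inside.
- knee_pad (a point): Centre of the top face of the orange pad (44 mm along, 36 across, nearly level) on the stay's knee. At the start at x -11, y +100, z 136 mm of the case, 90 mm clear of the open lid. The knee rests over centre on a stop, so the lid cannot be pushed shut. Some 10 N straight down breaks it: arms in line 8 mm down, well broken 20 to 25 mm down; it stays there. Much deeper, the lid meets the hand.
- lid (a joint): Lid hinge, rad: 0 = open as found (85 degrees from shut), grows as the lid closes, 1.484 = shut. The hinge is stiff: once the stay is broken (which brings the lid about 5 degrees forward) the lid stays at any angle and takes up to about 10 N near its free edge to push down.
- lid_edge (a point): Middle of the lid's free edge, on its outer face, 203 mm from the hinge line and 13 mm outside the hinge plane. Lid: grey, 206 x 288 mm, flat outer face, edge 20 mm thick. Open: this point is 293 mm above the bench and the outer face looks away from the robot. Shut: the outer face is level, 103 mm above the bench, this point at x = -103 mm of the case.

How it is judged:
By the outcome, as a careful person would: the job done as asked, in the order asked, and still so for the second after the job is handed in, with the robot touching nothing.
It also fails if it takes over 48 s, if anything falls off the work surface, if the arm or the gripper's body presses on something with over 40 N, if the wrist force passes 120 N, or if a joint passes its speed limit or range.

## Working session

There is one attempt and no reset: what is moved stays moved. The work goes in short steps, Python scripts to look and compute and a shell command to move; the robot and the scene stay as the last step left them, time stands still between calls to the robot, and variables do not carry over. Pictures are saved under pics/ and viewed, and the job is handed in when it is done.

```bash
mkdir -p pics; ls; cat > h.py <<'E'
from station import *
import numpy as np, cv2
from scipy.spatial.transform import Rotation as R
def snap(n,f):
    s=snapshot(n); cv2.imwrite('pics/'+f,s['color']); return s
def pts(s):
    h,w=s['range_z'].shape; f=h/2/np.tan(np.radians(s['vertical_fov'])/2)
    u,v=np.meshgrid(np.arange(w),np.arange(h)); z=s['range_z']
    p=np.stack([(u-s['cx'])/f*z,(v-s['cy'])/f*z,z],-1)
    return p@R.from_quat(s['orientation']).as_matrix().T+np.array(s['position'])
E
python3 - <<'E'
from h import *
print(sense())
for n in ['scene','top']:
    s=snap(n,n+'0.png'); P=pts(s); np.savez(n+'0.npz',P=P,c=s['color'],z=s['range_z'])
    hsv=cv2.cvtColor(s['color'],cv2.COLOR_BGR2HSV)
    m=cv2.inRange(hsv,(5,150,120),(22,255,255))
    k,l,st,c=cv2.connectedComponentsWithStats(m)
    print(n,s['position'],s['cx'],s['cy'])
    for i in range(1,k):
        if st[i,4]>20: print(st[i],c[i],np.median(P[l==i],0),P[l==i].min(0),P[l==i].max(0))
E
```

```text
pics
{'clock': 0.0, 'qpos': array([-0.94480529,  0.50183024, -0.42677916,  1.55144309,  0.2207724 ,
        1.13828655, -0.21031759]), 'qd': array([-0.0006311 , -0.00183124,  0.00129508,  0.00064735, -0.00054451,
        0.00137459,  0.00133579]), 'joint_torque': array([ 1.30661497e-04, -5.66597450e+01, -5.81653923e+00, -2.79115427e+01,
       -6.87368168e-02,  3.08626425e-02,  1.88753052e-04]), 'ee_pos': array([230.46846262, 607.02745848, 225.69119172]), 'orientation': array([ 0.69616705, -0.12771038,  0.12740743, -0.69484447]), 'wrist_force': array([0.17873702, 0.61488713, 0.74352941]), 'moment': array([ 0.01271329,  0.04952213, -0.04179608]), 'gripper_width': 91.90200842978484}
scene [ 245.75940462 -492.2354818   680.38284077] 254.274870951041 189.26194707635028
[191 194  22  17 201] [201.48756219 201.85074627] [503.1876929  152.82592188 135.18970976] [ 4.81116133e+02  1.33635727e+02 -2.40686778e-01] [584.21383238 339.39111642 139.5498149 ]
top [ 421.43327642   83.11647125 1021.77506143] 257.19877382145177 194.62949803131463
[221 223  19  22 323] [229.6501548  233.20123839] [505.41549665 155.68801099 136.23232366] [421.43327642  83.11647125   6.83248341] [ 540.80164479  189.39994773 1021.77506143]
```

View pics/scene0.png

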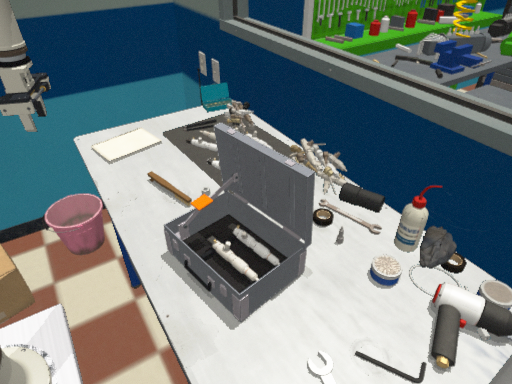

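View pics/top0.png

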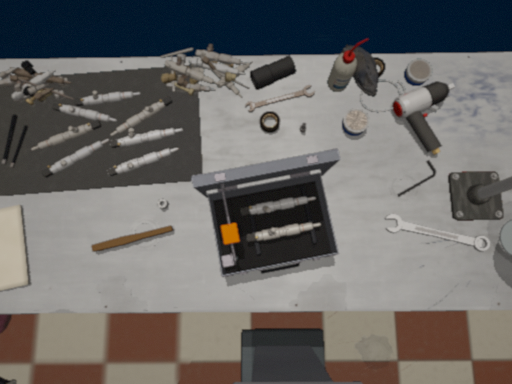

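The scene view shows the open case with the orange pad at (202,202). In the top view the pad is at (230,233), and the case is yawed slightly, with the lid edge running from (195,183) to (338,160). Next I'll measure the yaw and the lid.

```bash
python3 - <<'E'
from h import *
for n in ['top','scene']:
    d=np.load(n+'0.npz');P=d['P'];z=d['z']
    m=(z>0)&(P[...,2]>265)&(P[...,2]<310)&(P[...,0]>450)&(P[...,0]<750)&(P[...,1]>-150)&(P[...,1]<300)
    m=cv2.erode(m.astype(np.uint8),np.ones((2,2)))>0
    q=P[m]; 
    if n=='top': q=q[q[:,2]>280]
    r=cv2.minAreaRect(q[:,:2].astype(np.float32)); b=cv2.boxPoints(r)
    print(n,len(q),r,b.tolist(),np.percentile(q[:,2],[5,50,95]))
    m=(z>0)&(abs(P[...,2]-90)<5)&(P[...,0]>400)&(P[...,0]<700)&(P[...,1]>-150)&(P[...,1]<300)
    q=P[m];r=cv2.minAreaRect(q[:,:2].astype(np.float32));print('rim',len(q),r,cv2.boxPoints(r).tolist())
    hsv=cv2.cvtColor(d['c'],cv2.COLOR_BGR2HSV)
    m=(cv2.inRange(hsv,(5,150,120),(22,255,255))>0)&(abs(P[...,2]-136)<8)
    m=cv2.erode(m.astype(np.uint8),np.ones((2,2)))>0
    r=cv2.minAreaRect(P[m][:,:2].astype(np.float32));print('pad',r,P[m].mean(0))
s=sense();M=R.from_quat(s['orientation']).as_matrix();print(M)
E
```

```text
top 1579 ((615.3161010742188, 73.48038482666016), (21.543941497802734, 285.4172058105469), 10.39539623260498) [[578.9705810546875, 211.90286254882812], [630.4713134765625, -68.8294906616211], [651.66162109375, -64.94209289550781], [600.160888671875, 215.79025268554688]] [290.33699665 292.72995462 295.30416392]
rim 686 ((537.607666015625, 60.207008361816406), (207.77125549316406, 282.5888366699219), 10.446207046508789) [[409.8254699707031, 180.3238067626953], [461.0622863769531, -97.58128356933594], [665.389892578125, -59.9097900390625], [614.153076171875, 217.99530029296875]]
pad ((504.50506591796875, 154.4694366455078), (40.58429718017578, 32.832786560058594), 11.359981536865234) [504.19413252 154.61233262 136.4544658 ]
scene 1071 ((614.5838012695312, 73.01729583740234), (25.107297897338867, 289.0561828613281), 10.398996353149414) [[576.1487426757812, 212.90548706054688], [628.3239135742188, -71.40282440185547], [653.0188598632812, -66.87089538574219], [600.8436889648438, 217.43740844726562]] [267.51803686 291.21819386 293.84671069]
rim 935 ((536.5838012695312, 58.303932189941406), (212.3890380859375, 288.6900634765625), 10.831564903259277) [[405.15557861328125, 180.1209716796875], [459.40692138671875, -103.42576599121094], [668.0120239257812, -63.51310729980469], [613.7606811523438, 220.03363037109375]]
pad ((503.39251708984375, 152.71078491210938), (39.55605697631836, 34.47015380859375), 8.255571365356445) [503.31984254 150.36546091 135.28897902]
[[ 9.34916055e-01 -6.59168140e-04  3.54868334e-01]
 [-3.54868940e-01 -1.54878265e-03  9.34914775e-01]
 [-6.66521159e-05 -9.99998583e-01 -1.68190006e-03]]
```

Both views agree: the case is yawed +10.4° with its centre at about (533,58), and the pad is at about (503.5,153.5,136). I'll bring the shut fingers over the pad, with the jaw axis along the case's y.

```bash
python3 -c "
import station;print([ (k,getattr(station,k)) for k in dir(station) if 'off' in k.lower() or 'grasp' in k.lower()])"
python3 -m pendant '[[0.45,-0.75,0,0,0,0.1,1],[0.45,-0.75,0,0,0,0.1,1],[0.45,-0.75,0,0,0,0.1,1],[0.45,-0.75,0,0,0,0.1,1],[0.45,-0.75,0,0,0,0.1,1]]' 10
python3 -m pendant '[[0.45,-0.75,0,0,0,0.1,1],[0.45,-0.75,0,0,0,0.1,1],[0.45,-0.75,0,0,0,0.1,1],[0.45,-0.75,0,0,0,0.1,1],[0.45,-0.75,0,0,0,0.1,1]]'
```

```text
[('grasp_offset', 18.8)]
clock: 0.6
ee_pos: [315.6, 455.5, 222.7]
orientation: [0.708, -0.035, 0.03, -0.705]
wrist_force: [1.5, 0.3, -0.1]
gripper_width: 56.2
clock: 1.1
ee_pos: [407.4, 297.4, 221.0]
orientation: [0.707, 0.057, -0.062, -0.702]
wrist_force: [0.7, -0.1, 0.6]
gripper_width: 16.0
```

```bash

python3 -m pendant '[[0.5,-0.75,0,0,0,0,1],[0.5,-0.75,0,0,0,0,1],[0.5,-0.75,0,0,0,0,1],[0.45,-0.7,0,0,0,0,1],[0.4,-0.6,0,0,0,0,1]]'
python3 - <<'E'
from h import *
s=sense();print(s['ee_pos'],s['gripper_width'],R.from_quat(s['orientation']).as_matrix(),s['wrist_force'])
E
```

```text
clock: 1.6
ee_pos: [503.4, 146.7, 219.8]
orientation: [0.708, 0.056, -0.063, -0.701]
wrist_force: [-0.1, 0.4, 0.5]
gripper_width: 0.6
[503.41964141 146.71770319 219.7941894 ] 0.6096311649389159 [[ 0.98568928 -0.00956767 -0.16830061]
 [ 0.16821034 -0.00957048  0.98570467]
 [-0.01104161 -0.99990843 -0.00782413]] [-0.1448575   0.4000326   0.47391603]
```

```bash

python3 -m pendant '[[0,0.15,-0.4,0,0,0,1],[0,0.05,-0.4,0,0,0,1],[0,0,-0.4,0,0,0,1],[0,0,-0.2,0,0,0,1],[0,0,0,0,0,0,1]]'
python3 - <<'E'
from h import *
s=sense();print(s['ee_pos'])
for n in ['scene','wrist']:
    a=snap(n,n+'1.png')
E
```

```text
clock: 2.1
ee_pos: [506.1, 147.0, 160.8]
orientation: [0.709, 0.052, -0.059, -0.701]
wrist_force: [-0.1, -0.3, -0.2]
gripper_width: 0.6
[506.06542049 146.99771893 160.84832079]
```

View pics/scene1.png

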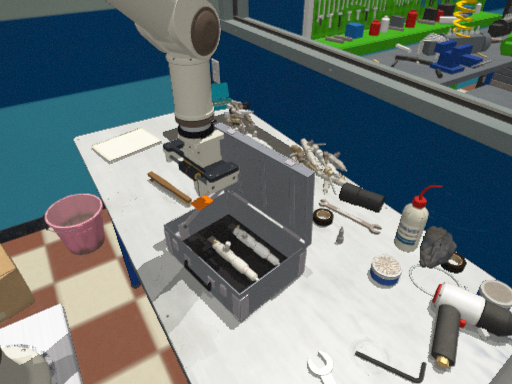

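View pics/wrist1.png

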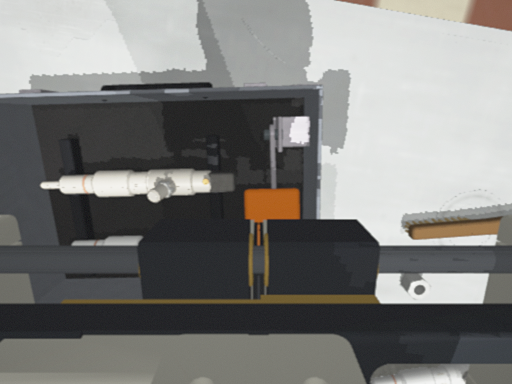

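In the wrist view the pad spans columns 245–300 and the fingers sit at about column 258, so I need roughly +7 mm in y and −3 in x. Then I'll go down slowly.

```bash

python3 -m pendant '[[-0.12,0.2,-0.1,0,0,0,1],[-0.05,0.05,-0.1,0,0,0,1],[0,0,-0.1,0,0,0,1],[0,0,-0.1,0,0,0,1],[0,0,0,0,0,0,1]]'

```

```text
clock: 2.7
ee_pos: [500.6, 159.9, 147.2]
orientation: [0.708, 0.054, -0.058, -0.701]
wrist_force: [-0.4, -0.4, 0.2]
gripper_width: 0.6
```

```bash

python3 -m pendant '[[0.03,-0.1,0,0,0,0,1],[0,0,0,0,0,0,1],[0,0,-0.1,0,0,0,1],[0,0,-0.1,0,0,0,1],[0,0,0,0,0,0,1]]'
python3 -m pendant '[[0,0,-0.1,0,0,0,1],[0,0,-0.1,0,0,0,1],[0,0,-0.1,0,0,0,1],[0,0,0,0,0,0,1],[0,0,0,0,0,0,1]]'

```

```text
clock: 3.2
ee_pos: [502.4, 154.8, 138.7]
orientation: [0.709, 0.054, -0.057, -0.701]
wrist_force: [-0.3, 0.6, -0.3]
gripper_width: 0.1
clock: 3.7
ee_pos: [506.1, 155.9, 127.7]
orientation: [0.708, 0.057, -0.055, -0.702]
wrist_force: [0.3, 0.4, 3.7]
gripper_width: 0.3
```

```bash

python3 -m pendant '[[0,0,-0.1,0,0,0,1],[0,0,-0.1,0,0,0,1],[0,0,-0.1,0,0,0,1],[0,0,0,0,0,0,1],[0,0,0,0,0,0,1]]'

```

```text
clock: 4.2
ee_pos: [511.7, 157.0, 118.8]
orientation: [0.707, 0.061, -0.05, -0.702]
wrist_force: [0.9, -0.2, 2.4]
gripper_width: 0.7
```

```bash

python3 -m pendant '[[-0.05,0,-0.1,0,0,0,1],[-0.05,0,-0.08,0,0,0,1],[0,0,0,0,0,0,1],[0,0,0,0,0,0,1],[0,0,0,0,0,0,1]]'
python3 - <<'E'
from h import *
s=sense();print(s['ee_pos'],s['wrist_force'])
snap('scene','scene2.png');snap('wrist','wrist2.png')
E
```

```text
clock: 4.7
ee_pos: [513.6, 157.3, 114.7]
orientation: [0.707, 0.065, -0.046, -0.703]
wrist_force: [1.9, -0.2, 2.8]
gripper_width: 0.4
[513.62898951 157.30453168 114.7267515 ] [ 1.89057828 -0.17111582  2.84456961]
```

View pics/scene2.png

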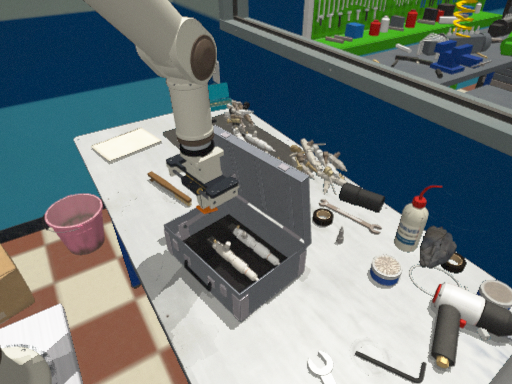

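View pics/wrist2.png

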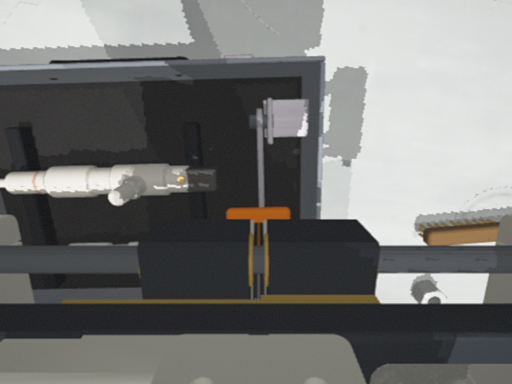

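Both views show the fingers still on the pad, now about 21 mm down, with the lid tipped forward. I'll go a touch deeper and then withdraw upward and away from the lid.

```bash

python3 -m pendant '[[-0.1,0,-0.06,0,0,0,1],[-0.05,0,0,0,0,0,1],[0,0,0.2,0,0,0,1],[-0.2,0,0.5,0,0,0,1],[-0.3,0,0.8,0,0,0,1]]'
python3 -m pendant '[[-0.3,0,0.9,0,0,0,1],[-0.3,0,0.9,0,0,0,1],[-0.3,0,0.9,0,0,0,1],[-0.3,0,0.9,0,0,0,1],[-0.3,0,0.9,0,0,0,1]]'
python3 - <<'E'
from h import *
s=sense();print(s['ee_pos'],s['wrist_force'],R.from_quat(s['orientation']).as_matrix())
for n in ['scene','top']:
    s=snap(n,n+'3.png'); P=pts(s); np.savez(n+'3.npz',P=P,c=s['color'],z=s['range_z'])
E
```

```text
clock: 5.3
ee_pos: [486.3, 155.4, 170.7]
orientation: [0.708, 0.062, -0.047, -0.702]
wrist_force: [-0.4, 0.2, 0.4]
gripper_width: 0.4
clock: 5.8
ee_pos: [413.3, 154.1, 352.4]
orientation: [0.709, 0.056, -0.056, -0.701]
wrist_force: [0.9, -0.2, -0.7]
gripper_width: 0.4
[413.26925811 154.05960019 352.43020156] [ 0.85136602 -0.17575414 -0.67659559] [[ 9.87532912e-01  4.30453498e-04 -1.57412080e-01]
 [ 1.57407739e-01 -1.06142350e-02  9.87476654e-01]
 [-1.24574603e-03 -9.99943575e-01 -1.05496631e-02]]
```

View pics/scene3.png

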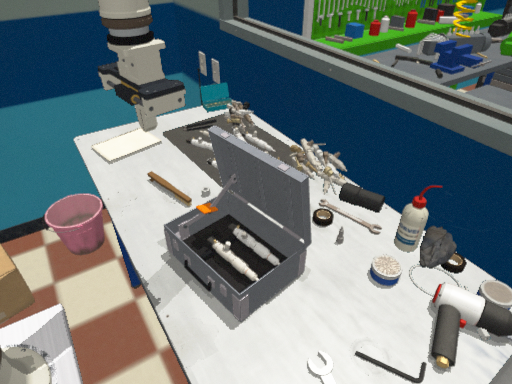

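View pics/top3.png

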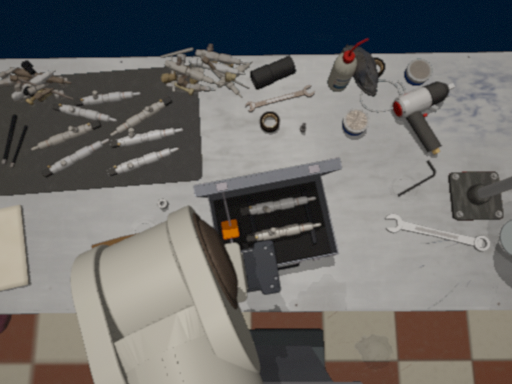

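```bash
python3 - <<'E'
from h import *
d=np.load('top3.npz');P=d['P'];z=d['z']
m=(z>0)&(P[...,2]>278)&(P[...,2]<305)&(P[...,0]>540)&(P[...,0]<750)&(P[...,1]>-150)&(P[...,1]<300)
m=cv2.erode(m.astype(np.uint8),np.ones((2,2)))>0
q=P[m];r=cv2.minAreaRect(q[:,:2].astype(np.float32));print(r,np.percentile(q[:,2],[5,50,95]))
d=np.load('scene3.npz');P=d['P']
hsv=cv2.cvtColor(d['c'],cv2.COLOR_BGR2HSV)
m=(cv2.inRange(hsv,(5,150,120),(22,255,255))>0)
print('pad',np.median(P[m],0))
c=np.array([532.8,58.1]);t=np.radians(10.4);X=np.array([np.cos(t),np.sin(t)])
print('local lid',(np.array(r[0])-c)@X)
# arc waypoints: tip on outer face at radius 185, 13 outside, tip -x corner offset 9.5
Y=np.array([-X[1],X[0]])
for a in [85,80,70,60,50,40,30,20,10,5,0]:
    b=np.radians(a);rr=185
    x=100-rr*np.cos(b)+13*np.sin(b); zz=90+rr*np.sin(b)+13*np.cos(b)
    print(a,np.round([*(c+X*x),zz],0), 'local',round(x))
E
```

```text
((597.8057861328125, 69.99304962158203), (21.7248477935791, 285.3454895019531), 10.46300220489502) [287.53874655 290.34448863 293.35030554]
pad [516.06454866 155.73735023 110.30032818]
local lid 66.08475983014132
85 [628.  76. 275.] local 97
80 [612.  73. 274.] local 81
70 [581.  67. 268.] local 49
60 [551.  61. 257.] local 19
50 [524.  56. 240.] local -9
40 [500.  52. 219.] local -33
30 [480.  48. 194.] local -54
20 [465.  46. 165.] local -69
10 [454.  44. 135.] local -80
5 [451.  43. 119.] local -83
0 [449.  43. 103.] local -85
```

The knee has dropped about 25 mm and the lid has come forward to about 80°, so the stay is broken and the hand is clear. Next I'll go over the lid to its outer side.

```bash

python3 -m pendant '[[0.6,-0.25,0,0,0,0,1],[0.8,-0.28,0,0,0,0,1],[0.8,-0.28,0,0,0,0,1],[0.8,-0.28,0,0,0,0,1],[0.8,-0.28,0,0,0,0,1]]'
python3 -m pendant '[[0.8,-0.28,0,0,0,0,1],[0.8,-0.2,0,0,0,0,1],[0.4,-0.1,0,0,0,0,1],[0,0,0,0,0,0,1],[0,0,0,0,0,0,1]]'
python3 - <<'E'
from h import *
s=sense();print(s['ee_pos'],s['wrist_force'],R.from_quat(s['orientation']).as_matrix(),s['qpos'])
E
```

```text
clock: 6.4
ee_pos: [562.5, 102.0, 353.6]
orientation: [0.708, 0.059, -0.06, -0.701]
wrist_force: [-0.3, 0.6, 0.1]
gripper_width: 0.6
clock: 6.9
ee_pos: [642.3, 74.8, 342.6]
orientation: [0.708, 0.051, -0.067, -0.701]
wrist_force: [0.4, 0.4, -0.6]
gripper_width: 0.5
[642.26417954  74.78861219 342.60031942] [ 0.44191742  0.36383956 -0.61197305] [[ 0.98583311 -0.02182292 -0.16630347]
 [ 0.16606348 -0.01239633  0.98603715]
 [-0.02357977 -0.999685   -0.00859673]] [ 0.01736489  0.41035589 -0.25535621  1.39371088  0.11042597  1.37474777
  1.49607037]
```

```bash

python3 -m pendant '[[0.05,0,-0.4,0,0,0,1],[0.05,0,-0.4,0,0,0,1],[0,0,-0.4,0,0,0,1],[0,0,-0.4,0,0,0,1],[0,0,-0.2,0,0,0,1]]'
python3 - <<'E'
from h import *
s=sense();print(s['ee_pos'],s['wrist_force'])
snap('scene','scene4.png')
E
```

```text
clock: 7.4
ee_pos: [640.1, 78.3, 265.1]
orientation: [0.708, 0.051, -0.07, -0.701]
wrist_force: [-0.3, -0.5, -0.5]
gripper_width: 0.3
[640.08535197  78.26774174 265.11910935] [-0.31393567 -0.51178758 -0.49672991]
```

View pics/scene4.png

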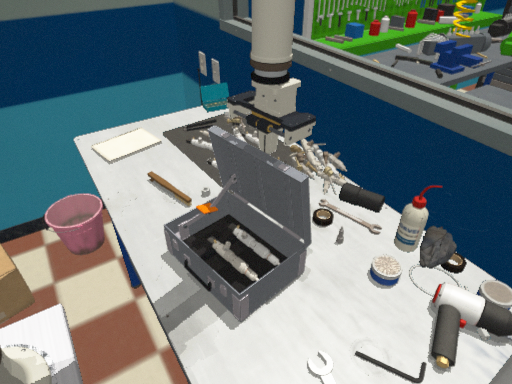

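The view shows the hand behind the lid, with the body above its free edge at about (270,140). Now I'll push gently toward the robot.

```bash

python3 -m pendant '[[-0.2,-0.04,0,0,0,0,1],[-0.2,-0.04,0,0,0,0,1],[-0.2,-0.04,0,0,0,0,1],[-0.2,-0.04,0,0,0,0,1],[-0.2,-0.04,0,0,0,0,1]]'
python3 -m pendant '[[-0.2,-0.04,0,0,0,0,1],[-0.2,-0.04,0,0,0,0,1],[-0.2,-0.04,-0.05,0,0,0,1],[-0.2,-0.04,-0.05,0,0,0,1],[-0.2,-0.04,-0.05,0,0,0,1]]'

```

```text
clock: 7.95
ee_pos: [599.1, 71.3, 266.7]
orientation: [0.707, 0.055, -0.068, -0.701]
wrist_force: [2.8, 0.9, -0.9]
gripper_width: 0.5
clock: 8.45
ee_pos: [556.2, 62.6, 262.4]
orientation: [0.707, 0.056, -0.067, -0.701]
wrist_force: [2.4, 1.1, 0.3]
gripper_width: 0.8
```

```bash

python3 -m pendant '[[-0.13,-0.02,-0.1,0,0,0,1],[-0.13,-0.02,-0.1,0,0,0,1],[-0.12,-0.02,-0.1,0,0,0,1],[-0.12,-0.02,-0.1,0,0,0,1],[-0.12,-0.02,-0.11,0,0,0,1]]'
python3 -m pendant '[[-0.12,-0.02,-0.12,0,0,0,1],[-0.12,-0.02,-0.12,0,0,0,1],[-0.12,-0.02,-0.13,0,0,0,1],[-0.11,-0.02,-0.14,0,0,0,1],[-0.1,-0.02,-0.14,0,0,0,1]]'

```

```text
clock: 8.95
ee_pos: [527.8, 57.6, 240.7]
orientation: [0.708, 0.055, -0.068, -0.701]
wrist_force: [1.0, 0.4, 2.0]
gripper_width: 0.2
clock: 9.45
ee_pos: [502.0, 53.1, 211.8]
orientation: [0.708, 0.054, -0.068, -0.701]
wrist_force: [0.4, -0.3, 1.1]
gripper_width: 0.5
```

```bash

python3 -m pendant '[[-0.09,-0.02,-0.14,0,0,0,1],[-0.09,-0.02,-0.14,0,0,0,1],[-0.08,-0.01,-0.14,0,0,0,1],[-0.07,-0.01,-0.14,0,0,0,1],[-0.06,-0.01,-0.14,0,0,0,1]]'
python3 - <<'E'
from h import *
s=sense();print(s['ee_pos'],s['wrist_force'])
snap('scene','scene5.png')
E
```

```text
clock: 9.95
ee_pos: [484.0, 49.9, 180.7]
orientation: [0.708, 0.053, -0.069, -0.701]
wrist_force: [-0.1, -0.1, 1.6]
gripper_width: 0.4
[484.02729542  49.88678072 180.67838918] [-0.0542076  -0.1004957   1.62296992]
```

View pics/scene5.png

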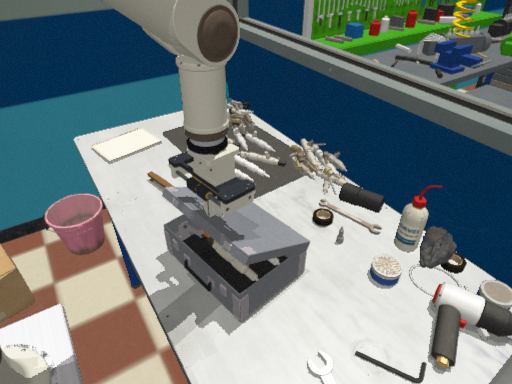

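The lid is about 26° from shut and the fingertip is on its outer face near the free edge. I'll carry on, slowing toward the end.

```bash

python3 -m pendant '[[-0.06,-0.01,-0.13,0,0,0,1],[-0.05,-0.01,-0.13,0,0,0,1],[-0.05,-0.01,-0.13,0,0,0,1],[-0.04,-0.01,-0.13,0,0,0,1],[-0.03,0,-0.12,0,0,0,1]]'
python3 -m pendant '[[-0.03,0,-0.1,0,0,0,1],[-0.03,0,-0.1,0,0,0,1],[-0.03,0,-0.1,0,0,0,1],[-0.02,0,-0.09,0,0,0,1],[-0.02,0,-0.08,0,0,0,1]]'

```

```text
clock: 10.5
ee_pos: [473.3, 48.1, 152.1]
orientation: [0.708, 0.053, -0.07, -0.701]
wrist_force: [0.3, -1.3, 1.2]
gripper_width: 0.3
clock: 11.0
ee_pos: [467.7, 47.8, 131.4]
orientation: [0.708, 0.053, -0.07, -0.701]
wrist_force: [0.1, 0.1, 0.0]
gripper_width: 0.4
```

```bash

python3 -m pendant '[[-0.02,0,-0.06,0,0,0,1],[-0.02,0,-0.06,0,0,0,1],[-0.01,0,-0.06,0,0,0,1],[-0.01,0,-0.06,0,0,0,1],[0,0,-0.06,0,0,0,1]]'
python3 -m pendant '[[-0.01,0,-0.05,0,0,0,1],[-0.01,0,-0.05,0,0,0,1],[0,0,-0.04,0,0,0,1],[0,0,-0.04,0,0,0,1],[0,0,-0.04,0,0,0,1]]'

```

```text
clock: 11.5
ee_pos: [465.2, 48.0, 118.4]
orientation: [0.708, 0.053, -0.069, -0.701]
wrist_force: [0.7, 0.5, -0.3]
gripper_width: 0.5
clock: 12.0
ee_pos: [464.2, 48.1, 108.7]
orientation: [0.708, 0.053, -0.07, -0.701]
wrist_force: [-0.6, -0.8, 0.1]
gripper_width: 0.4
```

```bash

python3 - <<'E'
from h import *
s=snap('scene','scene6.png');P=pts(s)
c=np.array([532.8,58.1]);t=np.radians(10.4);X=np.array([np.cos(t),np.sin(t)]);Y=np.array([-X[1],X[0]])
lx=(P[...,:2]-c)@X;ly=(P[...,:2]-c)@Y
for x in [-80,-40,0,40,80]:
    m=(abs(lx-x)<8)&(ly<-70)&(ly>-130)&(P[...,2]<180);print(x,m.sum(),np.median(P[...,2][m]))
E
```

```text
-80 196 108.27013081213636
-40 180 107.12259592015965
0 150 105.6695745424853
40 142 104.5448003924455
80 134 103.17348111963122
```

View pics/scene6.png

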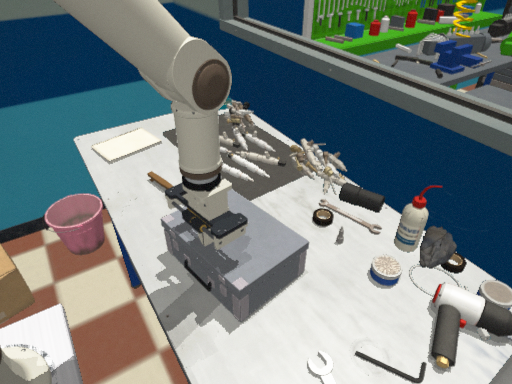

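The depth slope across the lid shows about 1.8° still open, with the tip touching it. I'll go the last few millimetres slowly.

```bash

python3 -m pendant '[[0,0,-0.04,0,0,0,1],[0,0,-0.04,0,0,0,1],[0,0,-0.03,0,0,0,1],[0,0,-0.03,0,0,0,1],[0,0,0,0,0,0,1]]'

```

```text
clock: 12.55
ee_pos: [464.2, 48.1, 103.5]
orientation: [0.708, 0.053, -0.07, -0.701]
wrist_force: [-0.3, -0.2, 0.8]
gripper_width: 0.4
```

```bash

python3 -m pendant '[[0,0,-0.03,0,0,0,1],[0,0,-0.03,0,0,0,1],[0,0,-0.03,0,0,0,1],[0,0,0,0,0,0,1],[0,0,0,0,0,0,1]]'

```

```text
clock: 13.05
ee_pos: [464.6, 48.2, 103.9]
orientation: [0.708, 0.053, -0.069, -0.7]
wrist_force: [0.1, 0.5, -0.9]
gripper_width: 0.7
```

```bash

python3 -m pendant '[[0,0,-0.03,0,0,0,1],[0,0,-0.06,0,0,0,1],[0,0,-0.08,0,0,0,1],[0,0,-0.1,0,0,0,1],[0,0,-0.1,0,0,0,1]]'
python3 - <<'E'
from h import *
s=snap('scene','scene7.png');P=pts(s)
c=np.array([532.8,58.1]);t=np.radians(10.4);X=np.array([np.cos(t),np.sin(t)]);Y=np.array([-X[1],X[0]])
lx=(P[...,:2]-c)@X;ly=(P[...,:2]-c)@Y
for x in [-80,-40,0,40,80]:
    m=(abs(lx-x)<8)&(ly<-70)&(ly>-130)&(P[...,2]<180);print(x,m.sum(),np.median(P[...,2][m]))
E
```

```text
clock: 13.55
ee_pos: [465.0, 48.3, 102.7]
orientation: [0.71, 0.052, -0.07, -0.698]
wrist_force: [-15.5, -2.4, 51.5]
gripper_width: 0.7
-80 206 103.03666123768522
-40 193 102.7087232880566
0 157 102.5982296533133
40 142 102.49782589252794
80 134 102.55235983551825
```

The lid is on its stop and level. That last push read 51 N, so I'll back off at once.

```bash

python3 -m pendant '[[0,0,0.1,0,0,0,1],[0,0,0.3,0,0,0,1],[0,0,0.6,0,0,0,1],[0,0,0.8,0,0,0,1],[0,0,0.8,0,0,0,1]]'
python3 -m pendant '[[-0.2,0,0.8,0,0,0,1],[-0.2,0,0.6,0,0,0,1],[0,0,0.2,0,0,0,1],[0,0,0,0,0,0,1],[0,0,0,0,0,0,1]]'
python3 - <<'E'
from h import *
print(sense()['wrist_force'])
s=snap('scene','scene8.png');P=pts(s)
c=np.array([532.8,58.1]);t=np.radians(10.4);X=np.array([np.cos(t),np.sin(t)]);Y=np.array([-X[1],X[0]])
lx=(P[...,:2]-c)@X;ly=(P[...,:2]-c)@Y
for x in [-80,-40,0,40,80]:
    m=(abs(lx-x)<8)&(ly<-70)&(ly>-130)&(P[...,2]<180);print(x,m.sum(),np.median(P[...,2][m]))
E
```

```text
clock: 14.1
ee_pos: [461.7, 48.1, 208.0]
orientation: [0.71, 0.05, -0.073, -0.698]
wrist_force: [-0.6, -0.8, -0.8]
gripper_width: 0.6
clock: 14.6
ee_pos: [447.7, 48.4, 277.7]
orientation: [0.71, 0.052, -0.07, -0.699]
wrist_force: [-0.2, -0.9, -0.2]
gripper_width: 0.4
[-0.18893264 -0.86285143 -0.17014304]
-80 180 102.86238656232155
-40 169 102.70714887778558
0 155 102.51497714063987
40 144 102.43990702394967
80 126 102.58469706747701
```

View pics/scene8.png

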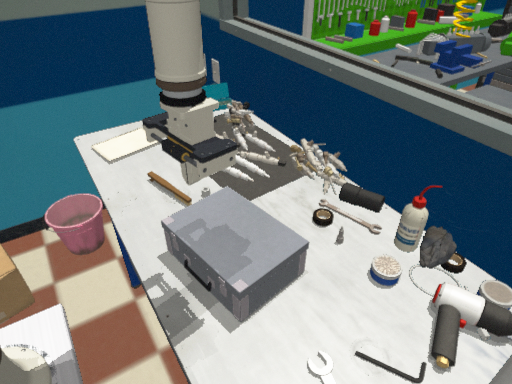

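The lid is shut and level at about 103 mm, the hand is well clear, and nothing else in the scene has moved.

```bash
python3 -c "
from station import *
print(hand_in())"
```

```text
the job is handed in; nothing more can be done
None
```

The case is closed and the job is handed in, at about 15 s of the 48 s allowed.

**What I did:** I pressed the orange knee pad down about 25 mm. The stay broke and the lid came forward about 5°. I lifted the hand out, went over to the lid's outer side, and pushed it down slowly near its free edge, with under about 4 N at each check until it met the stop. Then I backed away.

**Last checks:** With the hand withdrawn, the lid's outer face read 102.4–102.9 mm from front to back, against 103 mm nominal. That makes it level to about 0.15°. The wrist force was about zero and the arm was touching nothing.

**One thing against me:** The last fingertip press, made to confirm the lid was on its stop, rose to about 51 N. The lid was already at its stop, so that press was firmer than it needed to be. It is below the 120 N wrist limit, but it could count against the "without forcing" part. I backed off straight away.

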